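# Slide the battery pack into the model excavator's battery track and shut the keeper

### The arm

A 7-joint arm with a two-finger parallel gripper is mounted at the origin on the work surface. World frame = base frame: x ahead of the robot, y to its left, z up, the work surface at z = 0. Lengths are in m, angles in degrees, forces in N, time in s.
With the tool pointing down it reaches from about 0.425 to 1.025 m from the base axis. Payload 9.4 kg.
Tool frame: the origin (TCP) lies between the finger pads; the fingertips stand 11 mm ahead of it and the grasp point (between the pads) lies 8 mm behind it; z points along the fingers, x is the direction in which the jaws open and shut, and the axes are right-handed (so a half turn about z gives the same grasp; the last joint's range is limited). The gripper opens to 93 mm and grips with 3 to 60 N. Pads are 15 mm wide; open, the fingers measure 128 mm over their backs; the gripper's body (75 mm by 188 mm) begins 65 mm behind the grasp point.
Start: joints at [-69.483, 34.337, -0.143, 91.639, 0.103, 54.024, -4.572], TCP at [0.305, 0.658, 0.23] pointing down, gripper open.
Joint ranges: [-147.43, 147.43], [-19.82, 112.94], [-74.19, 73.91], [6.32, 146.72], [-59.91, 239.91], [6.04, 106.73], [-150.56, 150.56]. Speed limits (degrees/s): [127.2, 127.2, 172.46, 172.46, 180, 180, 180].

### API

Orientations are given as a 3x3 rotation matrix whose columns are the frame's x, y, z axes.
In Python, from cell import * gives the robot as it stands. The module is installed in compiled form; this text tells all that it offers.
- The arm moves only by the tool apply_moves, never from a script. Its argument "targets" is a list that holds one entry, the list of rows, each a list of 7 numbers: the closure, from 0 (fully open) to 1 (shut), then the shift along the tool's x, y, z in units of 50 mm (1.0 is 50 mm), then the turn, a rotation vector about the tool's x, y, z in degrees. In form: [[[jaw, tx, ty, tz, rx, ry, rz], ...]]. A call has 1 to 20 rows; each row is the pose to reach, as a shift and turn from the pose commanded when the call began, along the tool's axes at that moment; what a row does not reach only later rows make up. A row lasts 1/10 s, in which the tool goes at most 50 mm and 8.59 degrees, less where a joint would pass 70% of its speed; a pose out of reach is approached as far as the arm can. A call with a gripper value outside its range is refused whole. The fingers move at their own pace and stop on an object; "newtons" is the grip in N (left out, the last holds). Time passes only in rows, so rows that repeat a pose let the fingers close. It gives the time, the measured TCP pose, the force and the opening at its end, in the units of the state.
- get_state(): the state, without advancing time (a new reading comes with each control period).
- grab_frame(name): name is "side" or "top" or "wrist"; returns a dict with "pixels" (400x640x3 uint8, red, green, blue), "range_z" (400x640 float32, m along the optical axis (not along the pixel's ray), 0 where there is no reading), "fovy" (degrees; the focal length in pixels is half the picture's height over the tangent of half this angle, whatever the lens; pixels are square), "cx", "cy" (the principal point, pixels), "eye" and "orientation" of the camera in the world; the wrist camera has in their place "hand_eye" (4x4, takes a point from camera to tool coordinates, whose origin is the TCP and whose axes are the tool frame's). Camera axes: x right, y down, z forward; pixel columns grow to the right and rows downward; lengths in m; the calibration is good to about 2 mm. The wrist camera is an equidistant fisheye: a pixel r from the principal point sees the ray r / f radians off the axis. A picture is of the moment at which its call begins: read the wrist's pose just before it.
- close_job(): hands the job in, once; it reports no verdict.
Trained networks look in a picture, given as the dict that the camera call returned (one of the last four; its "shot" number tells which), for a name from the list of things; names that differ only in an ending like _2 or _b are one class to them, and where a whole thing is asked for, a point or a joint stands for the part that bears it (a point fixed in the world has none). Each returns a list of dicts, best first, with "p" (0 to 1); they miss things now and then, are a little off and sometimes report something else, mostly with a low value. They report only what shows in the picture. A call takes as long as a camera call. They do not tell look-alikes from the thing itself.
- masks_of(label, picture): "region" (400x640 bool, what is visible of it) and "location" ([row, column] in pixels, amid what is visible of it).
- mark_of(label, picture): "location" ([row, column] in pixels: a listed point, or the origin of a listed thing).
The state is a dict: "t": time; "joint_positions": joint angles; "dq": joint speeds; "joint_torque": joint torques, N m; "position": TCP position; "ee_rot": TCP orientation; "wrist_force": force on the tool from outside, world axes, zero at the start; "torque": the same for the moment, N m; "width": finger opening in m.
Only numpy, scipy, OpenCV 4.12 (cv2) and the standard library are available. Lean on these libraries where they do the work, as an engineer would, in place of code of your own. Each camera call takes 0.05 s, during which the arm holds its last target. There are 200 camera calls.

### The job

Fit the blue battery pack to the model excavator on the tilted stand: with its brass contacts leading, enter its shoe into the open tail end of the battery track on the deck and slide it fully home against the black contact block. Then swing the red keeper shut across the mouth behind the pack and let go. Leave the yellow pack and the other loose things on the bench where they are.

Things in the scene. Friction and masses are not known exactly. Their poses are not given: they have to be found in the camera images.
- pack_mid (a point): Centre of the case of the blue battery pack (the one to fit): eight upright cells in blue wrap, 46 (x) x 96 (y) x 44 mm high, on a black slide shoe; 61 mm high overall, 0.4 to 0.6 kg. The point is 39 mm above its underside. z up through the pack; +y points to the end with a black cap and two brass contacts. It starts upright on the bench with +y roughly to the robot's left.
- pack_foot (a point): Middle of the underside of the blue pack's shoe, 39 mm below pack_mid. The shoe is T-shaped, upside down: a flange 42 mm wide and 6 thick at the bottom, above it a neck 26 mm wide and 11 high, then the 46 mm wide case; all 96 mm long. Same axes as pack_mid. Grip the case across its 46 mm width.
- pack_contacts (a point): Centre of the blue pack's contact end face: 48 mm from pack_mid along the pack's +y. Same axes as pack_mid.
- deck: Aluminium deck plate (180 x 300 mm) of a model excavator, boom taken off, clamped on a plywood stand that tilts it 30 degrees towards the robot. Origin: centre of the plate's top face, 175 mm above the bench. x up the slope, y level along the machine from tail to nose, z square to the plate. Parts up to 48 mm high near the nose, from y = 70 mm; a 12 mm high cover at x = 55 to 85 mm.
- track_mouth (a point): Middle of the open tail end of the battery track, on the plate: deck x 0, y -74, z 0 mm; deck axes. The track runs along deck y: steel walls 46 mm apart (56 outside), 12 high, with inward lips 9 mm above the plate leaving a 31 mm slot, so the flange enters only here. Walls flare to about 60 mm by y = -95; the lips turn up a little. The plate runs on flat to y = -150.
- track_home (a point): Where pack_contacts comes to when the pack is home: deck x 0, y 20, z 39 mm, on the face of the black contact block (50 mm wide, 40 high, 22 thick) that closes the inner end of the track. Deck axes.
- keeper (a joint): Angle (rad) of the red swing keeper: 0 shut (a stop; the arm lies along deck -x from its pivot, across the mouth, its rubber nub 3 mm behind a home pack), 1.57 pointing to the tail (deck -y), 2.3 fully open (stop). It turns in the deck's plane, stays where left, needs about 0.5 N at the pin. Starts open, clear of the track. Arm 12 mm wide, 22 to 28 mm above the plate.
- keeper_pin (a point): On the axis of the keeper's upright steel thumb pin, 12 mm diameter, standing 28 to 60 mm above the deck plate (this point: 50 mm, a good height to grip), 70 mm from the pivot. At joint angle q it is at deck x = 68 - 70 cos q, y = -96 - 70 sin q mm.
- keeper_pivot (a point): The keeper's pivot axis (square to the plate), at the height of keeper_pin: deck x = 68, y = -96, z = 50 mm. Its post is 16 mm in diameter.
- spare: Yellow battery pack of the same shape and size as the blue one, to be left alone. Origin: middle of its underside.
- pliers: Pliers with orange handles, 160 mm long, lying on the bench, to be left alone.
- pot: White plastic pot, 64 mm wide and 55 high, to be left alone.
- driver: Screwdriver with a red handle, 170 mm long, lying in front of the stand, to be left alone.
- bush: Turned brass bush, 32 mm wide and 34 high, to be left alone.
- idler: Aluminium idler wheel, 44 mm wide and 24 high, to be left alone.
- tape: Roll of brown tape, 100 mm wide and 48 high, to be left alone.
Mind the look-alikes: they are no part of the job. Leave any orange look-alike of the part that bears pack_mid alone.

How it is judged:
By the outcome, as a careful person would: the job done as asked, in the order asked, and still so for the second after the job is handed in, with the robot touching nothing.
It also fails if it takes over 56 s, if anything falls off the work surface, if the arm or the gripper's body presses on something with over 40 N, if the wrist force passes 120 N, or if a joint passes its speed limit or range.

## Working session

There is one attempt and no reset: what is moved stays moved. The work goes in short steps, Python scripts to look and compute and a tool call to move; the robot and the scene stay as the last step left them, time stands still between calls to the robot, and variables do not carry over. Pictures are saved under pics/ and viewed, about 8 in all and at most 12, crops included, and the job is handed in when it is done.

Besides the shell and the picture viewer there is one more tool, called after ">>>" as name(argument=value, ...) on one line, values as JSON. apply_moves: Moves the arm, as the interface text tells. Its arguments: {"type":"object","properties":{"targets":{"type":"array","items":{"type":"array","items":{"type":"array","items":{"type":"number"}}}},"newtons":{"type":"number"}},"required":["targets"]}

```bash
mkdir -p pics
cat > h.py <<'E'
from cell import *
import numpy as np, cv2
def foc(p): return 200/np.tan(np.radians(p["fovy"])/2)
def cloud(p,st=None):
    f=foc(p); v,u=np.mgrid[0:400,0:640]; x=(u-p["cx"])/f; y=(v-p["cy"])/f
    z=p["range_z"]
    if "hand_eye" in p:
        r=np.hypot(x,y); k=np.where(r>1e-9,np.tan(np.minimum(r,1.5))/np.maximum(r,1e-9),1); x=x*k;y=y*k
    P=np.stack([x*z,y*z,z],-1)
    if "hand_eye" in p:
        H=np.array(p["hand_eye"]); P=P@H[:3,:3].T+H[:3,3]
        return P@np.array(st["ee_rot"]).T+np.array(st["position"])
    return P@np.array(p["orientation"]).T+np.array(p["eye"])
def save(p,n,crop=None):
    im=p["pixels"][:,:,::-1].copy()
    if crop: r0,r1,c0,c1=crop; im=cv2.resize(im[r0:r1,c0:c1],None,fx=2,fy=2)
    cv2.imwrite("pics/"+n+".png",im)
def grab(n):
    st=get_state(); p=grab_frame(n); return st,p,cloud(p,st)
E
python3 - <<'E'
from h import *
np.set_printoptions(precision=4,suppress=True)
ims=[]
for n in ["side","top"]:
    st,p,P=grab(n); ims.append(p["pixels"])
    save(p,n)
    for l in ["pack_mid","pack_foot","pack_contacts","deck","track_mouth","track_home","keeper_pin","keeper_pivot","spare"]:
        for d in mark_of(l,p)[:2]:
            r,c=np.round(d["location"]).astype(int)
            print(n,l,round(d["p"],2),(r,c),P[min(r,399),min(c,639)])
    for l in ["pack_mid","spare","keeper"]:
        for d in masks_of(l,p)[:3]:
            m=d["region"]&(p["range_z"]>0); print(n,"mask",l,round(d["p"],2),d["location"],m.sum(),P[m].mean(0) if m.any() else 0, p["pixels"][m].mean(0))
print(get_state())
E
```

```text
side pack_mid 0.96 (np.int64(165), np.int64(352)) [ 0.4859 -0.3476  0.0596]
side pack_mid 0.91 (np.int64(186), np.int64(401)) [ 0.3493 -0.2891  0.0575]
side pack_foot 0.77 (np.int64(175), np.int64(353)) [ 0.48   -0.3085  0.0615]
side pack_foot 0.77 (np.int64(196), np.int64(396)) [ 0.3554 -0.2955  0.0067]
side pack_contacts 0.7 (np.int64(184), np.int64(384)) [ 0.395  -0.2869  0.0614]
side pack_contacts 0.7 (np.int64(152), np.int64(390)) [ 0.3798 -0.4329  0.0408]
side deck 0.73 (np.int64(318), np.int64(273)) [0.5955 0.1634 0.1707]
side deck 0.3 (np.int64(355), np.int64(381)) [0.3823 0.1533 0.0224]
side track_mouth 0.71 (np.int64(282), np.int64(274)) [0.608  0.0923 0.172 ]
side track_home 0.58 (np.int64(325), np.int64(276)) [0.5877 0.1751 0.1692]
side keeper_pin 0.75 (np.int64(222), np.int64(249)) [0.6623 0.0214 0.263 ]
side keeper_pin 0.63 (np.int64(256), np.int64(250)) [0.6598 0.0583 0.2015]
side keeper_pivot 0.86 (np.int64(256), np.int64(251)) [0.6584 0.0569 0.1995]
side spare 0.8 (np.int64(227), np.int64(350)) [ 0.4735 -0.1346  0.0616]
side mask pack_mid 0.78 [185.6, 404.0] 949 [ 0.
[... 1750 characters left out ...]
6 186.853  115.4327]
top mask keeper 0.69 [142.4, 225.4] 266 [0.6685 0.0444 0.2392] [142.8346  79.8008  78.7331]
{'t': 1.3, 'joint_positions': array([-69.4825,  34.3393,  -0.1417,  91.6399,   0.1023,  54.0246,
        -4.5707]), 'dq': array([ 0.0416, -0.117 , -0.0795,  0.0381,  0.0372,  0.0512,  0.0348]), 'joint_torque': array([  0.0003, -76.4814,   1.4962, -25.2698,  -0.0524,   0.0106,
         0.    ]), 'position': array([0.3054, 0.6575, 0.2296]), 'ee_rot': array([[ 0.4212,  0.907 ,  0.    ],
       [ 0.907 , -0.4212, -0.0001],
       [-0.0001,  0.0001, -1.    ]]), 'wrist_force': array([-0.6912,  0.411 ,  0.7358]), 'torque': array([ 0.0049, -0.0008, -0.0064]), 'width': 0.09321537072447139}
```

View pics/side.png

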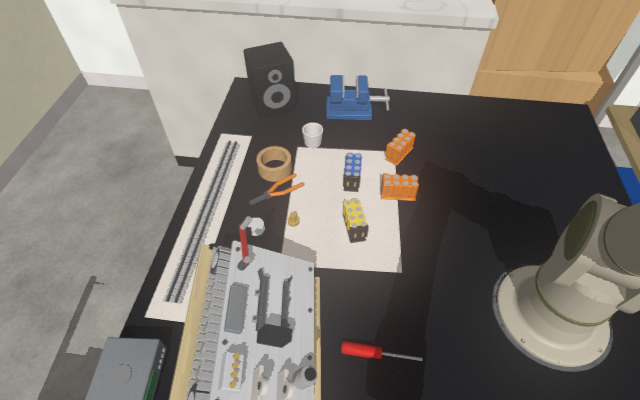

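View pics/top.png

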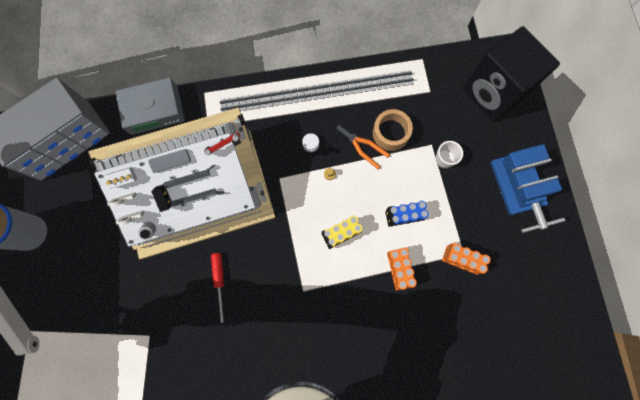

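Side view: blue pack near (170,353), yellow pack at (220,355), two orange look-alikes, and the deck at lower left with the red keeper open at (240,246). The top view agrees, with the blue pack at (213,407), its black contact end to the left. Next I fit the deck plane and the pack outline.

```bash
cat >> h.py <<'E'
def deckframe(P,o0=(0.596,0.1755,0.174),R0=None):
    """plane fit near the deck -> R (yaw from the normal), plane point"""
    o=np.array(o0); Q=P.reshape(-1,3); Q=Q[np.isfinite(Q).all(1)]
    n=np.array([-.5,0,.866]) if R0 is None else R0[:,2]
    Q=Q[(np.linalg.norm(Q-o,axis=1)<.17)]
    for tol in (.02,.008,.004,.003,.003):
        m=np.abs((Q-o)@n)<tol; c=Q[m].mean(0); n=np.linalg.svd(Q[m]-c,full_matrices=False)[2][2]; n*=np.sign(n[2]); o=o-n*((o-c)@n)
    y=np.cross(n,np.array([1,0,0]) if False else np.array([n[0],n[1],0])); y/=-np.linalg.norm(y) ; 
    if y[1]<0:y=-y
    x=np.cross(y,n); return np.stack([x,y,n],1),o,m.sum()
E
python3 - <<'E'
from h import *
np.set_printoptions(precision=4,suppress=True)
for n in ["side","top"]:
    st,p,P=grab(n)
    R,o,k=deckframe(P); print(n,k,o,"tilt",np.degrees(np.arccos(R[2,2])),"yaw",np.degrees(np.arctan2(-R[0,1],R[1,1])))
    D=(P-np.array([.596,.1755,.175]))@R; D[...,2]=(P-o)@R[:,2]
    pl=(abs(D[...,2])<.003)&(abs(D[...,0])<.12)&(abs(D[...,1])<.2)
    print("plate x pct",np.percentile(D[pl][:,0],[.5,2,98,99.5]),"y",np.percentile(D[pl][:,1],[.5,2,98,99.5]))
    w=(abs(D[...,2]-.012)<.004)&(abs(D[...,0])<.045)&(D[...,1]>-.13)&(D[...,1]<.0)
    q=D[w]; 
    for y in np.arange(-.11,0,.02):
        s=q[abs(q[:,1]-y)<.01]; 
        if len(s): print(y,len(s),"lo",np.median(s[s[:,0]<0][:,0]),"hi",np.median(s[s[:,0]>0][:,0]))
    b=(D[...,2]>.03)&(D[...,2]<.045)&(abs(D[...,0])<.04)&(D[...,1]>-.02)&(D[...,1]<.06)
    print("block",b.sum(),np.percentile(D[b],[2,50,98],axis=0))
    px=p["pixels"].astype(int); bl=(px[...,2]>px[...,0]+30)&(np.hypot(P[...,0]-.482,P[...,1]+.343)<.075)&(P[...,2]>.01)
    t=bl|((np.hypot(P[...,0]-.482,P[...,1]+.343)<.075)&(P[...,2]>.045)&(P[...,2]<.08))
    rc=cv2.minAreaRect(P[t][:,:2].astype(np.float32)*1000); print("pack",t.sum(),rc, P[t][:,2].max())
    rd=(px[...,0]>px[...,1]+60)&(abs(D[...,0])<.2)&(D[...,1]>-.25)&(D[...,1]<-.05)&(D[...,2]>.01); print("red",rd.sum(),D[rd].mean(0),np.percentile(D[rd],[2,98],axis=0))
E
```

```text
side 9022 [0.596  0.1755 0.1739] tilt 29.981001448563028 yaw 7.981198120179937
plate x pct [-0.087  -0.0846  0.0896  0.0908] y [-0.1497 -0.1455  0.1263  0.1312]
-0.09 62 lo -0.026456365625615083 hi 0.030509047324073273
-0.06999999999999999 136 lo -0.020478138894564298 hi 0.023584312863736846
-0.04999999999999999 140 lo -0.020073502679881877 hi 0.02369137746030637
-0.029999999999999985 144 lo -0.020672870910218827 hi 0.023543858239677574
-0.009999999999999981 148 lo -0.019439567072662298 hi 0.023060873807332995
block 411 [[-0.0218  0.0192  0.0309]
 [ 0.0032  0.0311  0.0395]
 [ 0.0259  0.0403  0.0419]]
pack 450 ((483.2786560058594, -348.61212158203125), (45.4720573425293, 99.74432373046875), 1.3994171619415283) 0.06561808968935601
red 163 [ 0.0787 -0.1313  0.0276] [[ 0.0699 -0.1606  0.0237]
 [ 0.0888 -0.0934  0.0298]]
top 7363 [0.5961 0.1755 0.1739] tilt 30.09126462505254 yaw 7.941361622323301
plate x pct [-0.0866 -0.0841  0.09    0.0918] y [-0.1511 -0.1477  0.1419  0.1457]
-0.09 52 lo -0.025349215879331956 hi 0.031189389462044546
-0.06999999999999999 103 lo -0.018986327390619673 hi 0.024379333561407476
-0.04999999999999999 109 lo -0.018793021448688083 hi 0.024253724974208454
-0.029999999999999985 106 lo -0.019103970268095846 hi 0.02446978106464862
-0.009999999999999981 103 lo -0.0194993773992839 hi 0.024380874095148754
block 274 [[-0.0213  0.0174  0.0314]
 [ 0.0034  0.0271  0.0397]
 [ 0.0269  0.0388  0.0433]]
pack 722 ((483.52587890625, -348.4919128417969), (46.019386291503906, 96.02869415283203), 0.8235938549041748) 0.06663899225398318
red 136 [ 0.0788 -0.1319  0.0277] [[ 0.0692 -0.169   0.0243]
 [ 0.0906 -0.1047  0.0319]]
```

```bash
cat >> h.py <<'E'
from scipy.spatial.transform import Rotation as Rot
def Rz(a): return Rot.from_euler("z",a,degrees=True).as_matrix()
DOWN=np.diag([1.,-1,-1])
YAW=7.95
RD=Rz(YAW)@Rot.from_euler("y",-30,degrees=True).as_matrix()   # deck axes
OD=np.array([.5960,.1755,.174])+RD@np.array([.0023,-.0020,0])
def d2w(x,y,z): return OD+RD@(np.array([x,y,z])/1000)
RT=RD@DOWN                                                  # tool: x=deck x, z into plate
def rel(p,R,s=None):
    s=s or get_state(); R0=np.array(s["ee_rot"]); 
    return np.round(np.r_[R0.T@(np.array(p)-s["position"])/.05, Rot.from_matrix(R0.T@R).as_rotvec(degrees=True)],3).tolist()
E
python3 - <<'E'
from h import *
np.set_printoptions(precision=4,suppress=True)
print(RD,OD,d2w(0,-74,0))
print(rel([.40,.55,.42],DOWN)); print(rel([.56,.1,.42],Rz(1)@DOWN)); print(rel([.4835,-.3485,.22],Rz(1)@DOWN))
E
```

```text
[[ 0.8577 -0.1383 -0.4952]
 [ 0.1198  0.9904 -0.0692]
 [ 0.5     0.      0.866 ]] [0.5982 0.1738 0.1752] [0.6085 0.1005 0.1752]
[-1.154, 2.623, -3.807, 0.001, -0.002, 65.088]
[-7.969, 9.316, -3.807, 0.001, -0.002, 64.088]
[-16.748, 11.706, 0.193, 0.001, -0.002, 64.088]
```

>>> apply_moves(targets=[[[0, -0.5, 1.0, -2.0, 0, 0, 0], [0, -1.1, 2.6, -3.8, 0, 0, 8], [0, -1.1, 2.6, -3.8, 0, 0, 16], [0, -1.1, 2.6, -3.8, 0, 0, 24], [0, -8, 9.3, -3.8, 0, 0, 64], [0, -8, 9.3, -3.8, 0, 0, 64], [0, -8, 9.3, -3.8, 0, 0, 64], [0, -8, 9.3, -3.8, 0, 0, 64], [0, -8, 9.3, -3.8, 0, 0, 64], [0, -8, 9.3, -3.8, 0, 0, 64], [0, -8, 9.3, -3.8, 0, 0, 64], [0, -8, 9.3, -3.8, 0, 0, 64], [0, -8, 9.3, -3.8, 0, 0, 64], [0, -8, 9.3, -3.8, 0, 0, 64], [0, -16.7, 11.7, -1, 0, 0, 64], [0, -16.7, 11.7, -1, 0, 0, 64], [0, -16.7, 11.7, -1, 0, 0, 64], [0, -16.7, 11.7, -1, 0, 0, 64], [0, -16.7, 11.7, -1, 0, 0, 64], [0, -16.7, 11.7, -1, 0, 0, 64]]])

```text
t: 3.4
position: [0.5107, -0.1828, 0.331]
ee_rot: [[1.0, 0.019, 0.001], [0.019, -1.0, 0.0], [0.001, -0.0, -1.0]]
wrist_force: [0.9, -0.3, -0.1]
width: 0.093
```

Run:
```python
from h import *
print(rel([.4835,-.3485,.2],Rz(1)@DOWN)); print(get_state()["joint_positions"])
```

```text
[-0.611, 3.302, 2.618, -0.003, -0.056, 0.114]
[ -9.86765679  16.86631867  31.10733393 109.90118268 -10.45171373
  55.94121204  27.14168654]
```

>>> apply_moves(targets=[[[0, -0.3, 1.6, 0.8, 0, 0, 0], [0, -0.6, 3.3, 2.2, 0, 0, 0], [0, -0.6, 3.3, 2.6, 0, 0, 0], [0, -0.6, 3.3, 2.6, 0, 0, 0], [0, -0.6, 3.3, 2.6, 0, 0, 0], [0, -0.6, 3.3, 2.6, 0, 0, 0], [0, -0.6, 3.3, 2.6, 0, 0, 0]]])

```text
t: 4.1
position: [0.485, -0.346, 0.2018]
ee_rot: [[1.0, 0.019, 0.001], [0.019, -1.0, 0.0], [0.001, -0.0, -1.0]]
wrist_force: [1.0, 1.2, 0.1]
width: 0.0933
```

Run:
```python
from h import *
np.set_printoptions(precision=4,suppress=True)
st,p,P=grab("wrist"); save(p,"w1")
print(st["position"])
t=(np.hypot(P[...,0]-.483,P[...,1]+.348)<.07)&(P[...,2]>.05)&(P[...,2]<.08)
rc=cv2.minAreaRect(P[t][:,:2].astype(np.float32)*1000); print("pack",t.sum(),rc,np.percentile(P[t],[1,50,99],axis=0))
for l in ["pack_mid","pack_contacts"]:
    for d in mark_of(l,p)[:3]:
        r,c=np.round(d["location"]).astype(int); print(l,d["p"],r,c,P[r,c])
s=get_state()
for z in (.1,.041,.037): print(rel([.4835,-.3485,z],Rz(1)@DOWN,s))
```

```text
[ 0.485  -0.346   0.2018]
pack 3931 ((483.706298828125, -347.91259765625), (45.65708923339844, 96.44039916992188), 1.2385426759719849) [[ 0.4616 -0.393   0.0568]
 [ 0.4833 -0.343   0.061 ]
 [ 0.5047 -0.3006  0.0628]]
pack_mid 0.93 153 198 [ 0.3601 -0.3009  0.061 ]
pack_mid 0.84 199 318 [ 0.4821 -0.3477  0.0592]
pack_contacts 0.88 153 238 [ 0.3991 -0.3034  0.0471]
pack_contacts 0.81 152 318 [ 0.4813 -0.3009  0.0578]
pack_contacts 0.42 259 220 [ 0.4322 -0.337   0.2178]
[-0.049, 0.061, 2.051, 0.015, -0.125, 0.223]
[-0.052, 0.061, 3.231, 0.015, -0.125, 0.223]
[-0.052, 0.061, 3.311, 0.015, -0.125, 0.223]
```

View pics/w1.png

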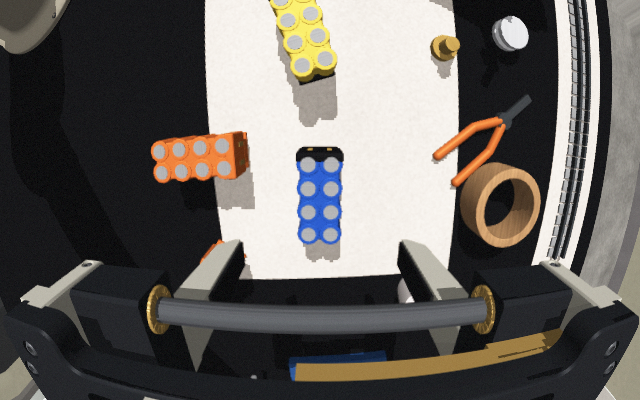

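The wrist view shows the blue pack at (320,197), contacts up the picture (+y), between the open fingers. I'll descend and grip it.

>>> apply_moves(targets=[[[0.1, -0.03, 0.04, 1, 0, 0, 0], [0.1, -0.03, 0.04, 2, 0, 0, 0], [0.1, -0.03, 0.04, 2.8, 0, 0, 0], [0.1, -0.03, 0.04, 3.34, 0, 0, 0], [0.1, -0.03, 0.04, 3.34, 0, 0, 0], [0.1, -0.03, 0.04, 3.34, 0, 0, 0], [1, -0.03, 0.04, 3.34, 0, 0, 0], [1, -0.03, 0.04, 3.34, 0, 0, 0], [1, -0.03, 0.04, 3.34, 0, 0, 0], [1, -0.03, 0.04, 3.34, 0, 0, 0], [1, -0.03, 0.04, 3.34, 0, 0, 0], [1, -0.03, 0.04, 3.34, 0, 0, 0], [1, -0.03, 0.04, 2.8, 0, 0, 0], [1, -0.03, 0.04, 2, 0, 0, 0], [1, -0.03, 0.04, -1, 0, 0, 0], [1, -0.03, 0.04, -1, 0, 0, 0], [1, -0.03, 0.04, -1, 0, 0, 0], [1, -0.03, 0.04, -1, 0, 0, 0], [1, -0.03, 0.04, -1, 0, 0, 0]]], newtons=40)

```text
t: 6.15
position: [0.4829, -0.3482, 0.2514]
ee_rot: [[1.0, 0.019, 0.001], [0.019, -1.0, 0.0], [0.001, -0.0, -1.0]]
wrist_force: [-0.1, 0.4, -5.5]
width: 0.0458
```

Run:
```python
from h import *
np.set_printoptions(precision=4,suppress=True)
s=get_state(); print(s["width"],s["wrist_force"],s["position"])
st,p,P=grab("wrist"); save(p,"w2")
# grasp in tool frame: tool origin at 35 mm above underside -> pack foot in tool z
# pre-insertion: pack centre at deck y=-160, TCP z=35+45 ; then
for y,z in ((-165,140),(-165,75)):
    print(y,z,d2w(0,y,z),rel(d2w(0,y,z),RT,s))
d=np.array(s["ee_rot"]).T@(P-st["position"])[...,None]; d=d[...,0]
m=(abs(d[...,0])<.035)&(abs(d[...,1])<.07)&(d[...,2]<0)&(d[...,2]>-.04)
print(m.sum(),np.percentile(d[m],[1,50,99],axis=0))
m&=(abs(d[...,0])<.02)
q=d[m];q=q[abs(q[:,2]-np.median(q[:,2]))<.004]; c=q.mean(0); print("top normal in tool",np.linalg.svd(q-c,full_matrices=False)[2][2],np.median(q[:,2]))
for n in (["pack_mid"],["pack_contacts"]):
    for k in mark_of(n[0],p)[:3]:
        r,cc=np.round(k["location"]).astype(int); print(n,k["p"],r,cc,d[r,cc])
```

```text
0.04582918519063175 [-0.1324  0.4052 -5.5261] [ 0.4829 -0.3482  0.2514]
-165 140 [0.5517 0.0007 0.2964] [1.514, -6.951, -0.898, 1.785, 29.907, -6.68]
-165 75 [0.5839 0.0052 0.2401] [2.158, -7.028, 0.228, 1.785, 29.907, -6.68]
15596 [[-0.0328 -0.0488 -0.038 ]
 [-0.0002 -0.0158 -0.0263]
 [ 0.0328  0.0432 -0.0028]]
top normal in tool [ 0.0016 -0.0005 -1.    ] -0.026477345507573063
['pack_mid'] 0.92 269 221 [-0.1304  0.1087  0.1891]
['pack_mid'] 0.83 268 322 [ 0.0002 -0.0115 -0.0264]
['pack_mid'] 0.59 148 214 [-0.1234 -0.0471  0.1885]
['pack_contacts'] 0.72 243 236 [-0.1115  0.0794  0.2083]
['pack_contacts'] 0.69 180 319 [-0.0012 -0.0482 -0.0025]
['pack_contacts'] 0.67 145 250 [-0.084  -0.0474  0.2058]
```

View pics/w2.png

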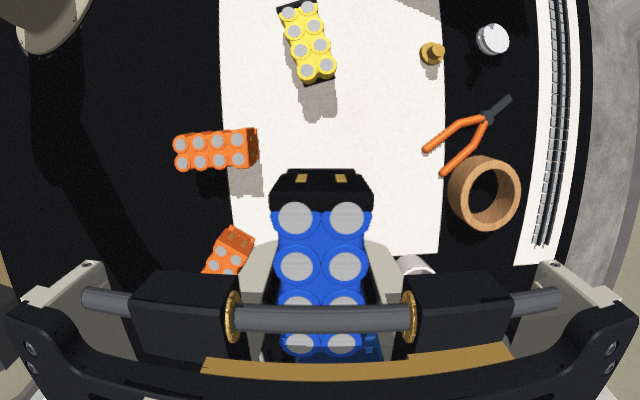

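The blue pack is held (width 45.8 mm, level, contact face 48 mm ahead of the TCP). Next I go above the tail of the deck.

>>> apply_moves(targets=[[[1, 0, -1, -1.5, 0, 0, 0], [1, 0.4, -2, -2, 0.4, 7, -1.6], [1, 0.8, -3.0, -2, 0.9, 15, -3.3], [1, 1.1, -4, -1.6, 1.3, 22, -5], [1, 1.4, -5, -1.2, 1.8, 29.9, -6.7], [1, 1.5, -6, -0.9, 1.8, 29.9, -6.7], [1, 1.5, -6.95, -0.9, 1.8, 29.9, -6.7], [1, 1.5, -6.95, -0.9, 1.8, 29.9, -6.7], [1, 1.5, -6.95, -0.9, 1.8, 29.9, -6.7], [1, 1.5, -6.95, -0.9, 1.8, 29.9, -6.7], [1, 1.5, -6.95, -0.9, 1.8, 29.9, -6.7], [1, 1.5, -6.95, -0.9, 1.8, 29.9, -6.7]]])

```text
t: 7.5
position: [0.551, -0.0014, 0.2955]
ee_rot: [[0.859, 0.136, 0.493], [0.118, -0.991, 0.068], [0.498, 0.0, -0.867]]
wrist_force: [0.4, -0.1, -4.4]
width: 0.0459
```

```bash
cat > m.py <<'E'
from h import *
np.set_printoptions(precision=4,suppress=True)
def deckscan(P,p):
    R,o,k=deckframe(P,OD); print("plane",k,"offset mm",(o-OD)@RD*1000,"tilt",np.degrees(np.arccos(R[2,2])),"yaw",np.degrees(np.arctan2(-R[0,1],R[1,1])))
    D=(P-OD)@RD; 
    w=(abs(D[...,2]-.012)<.004)&(abs(D[...,0])<.045)&(D[...,1]>-.1)&(D[...,1]<.015); q=D[w]
    for y in np.arange(-.09,.01,.02):
        s=q[abs(q[:,1]-y)<.01]; 
        if len(s)>10: print("wall y %.2f"%y,len(s),"lo",np.percentile(s[s[:,0]<0][:,0],[3,50,97]),"hi",np.percentile(s[s[:,0]>0][:,0],[3,50,97]))
    b=(D[...,2]>.03)&(D[...,2]<.045)&(abs(D[...,0])<.04)&(D[...,1]>-.01)&(D[...,1]<.06)
    if b.any(): print("block",b.sum(),np.percentile(D[b],[2,50,98],axis=0))
    px=p["pixels"].astype(int)
    rd=(px[...,0]>px[...,1]+60)&(D[...,0]>-.1)&(D[...,0]<.2)&(D[...,1]>-.25)&(D[...,1]<-.0)&(D[...,2]>.01)
    print("red",rd.sum()); 
    if rd.any(): print(np.percentile(D[rd],[2,50,98],axis=0))
    for l in ["keeper_pin","keeper_pivot","track_mouth","track_home"]:
        for d in mark_of(l,p)[:2]:
            r,c=np.round(d["location"]).astype(int); print(l,round(d["p"],2),r,c,"deck",D[r,c])
    return D
E
python3 - <<'E'
from m import *
st,p,P=grab("wrist"); save(p,"w3"); D=deckscan(P,p)
print("tcp deck",RD.T@(st["position"]-OD)*1000, st["joint_positions"], rel(d2w(0,-155,50),RT))
E
```

```text
plane 24984 offset mm [-0.1205 -0.0356 -0.145 ] tilt 29.965671187626658 yaw 7.962530953005098
wall y -0.09 179 lo [-0.0341 -0.0304 -0.0182] hi [0.0179 0.0292 0.033 ]
wall y -0.07 626 lo [-0.0283 -0.0221 -0.0158] hi [0.0155 0.0217 0.0273]
wall y -0.05 596 lo [-0.0283 -0.0221 -0.0166] hi [0.0147 0.0209 0.0272]
wall y -0.03 580 lo [-0.0283 -0.022  -0.0166] hi [0.0156 0.021  0.0273]
wall y -0.01 582 lo [-0.0283 -0.022  -0.0157] hi [0.0157 0.0212 0.0275]
red 812
[[ 0.0126 -0.1578  0.0259]
 [ 0.0749 -0.128   0.0277]
 [ 0.0852 -0.091   0.1361]]
keeper_pin 0.91 210 420 deck [ 0.0797 -0.1607  0.0604]
keeper_pivot 0.68 128 408 deck [ 0.0825 -0.0967  0.    ]
track_mouth 0.84 102 322 deck [-0.0006 -0.0738  0.0003]
track_mouth 0.47 29 321 deck [-0.0013 -0.0023  0.0007]
track_home 0.56 207 420 deck [ 0.08   -0.1586  0.0588]
track_home 0.5 102 320 deck [-0.0024 -0.0738 -0.0006]
tcp deck [  -1.3507 -166.9538  139.7864] [-22.4771   9.4071  20.6588 132.1589 -32.1429  10.7914  35.0266] [0.015, -0.233, 1.804, 0.047, 0.056, -0.099]
```

View pics/w3.png

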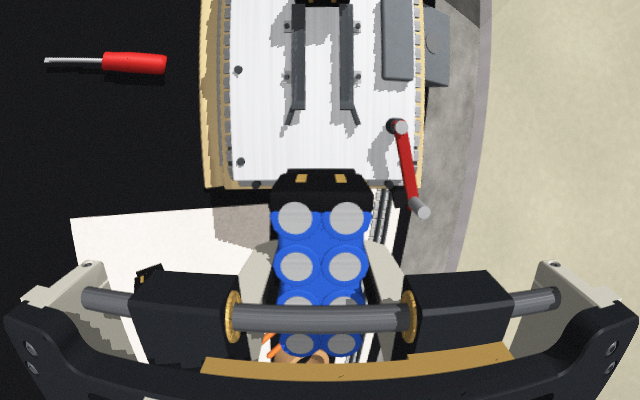

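The track runs straight up the picture at column 321, with its mouth at row 102. My deck frame agrees within 1 mm. The keeper pin at (423,211) is at about q = 1.74 and clear of the fingers. Lowering.

>>> apply_moves(targets=[[[1, 0.02, -0.22, 0.8, 0, 0, 0], [1, 0.02, -0.22, 1.5, 0, 0, 0], [1, 0.02, -0.22, 1.8, 0, 0, 0], [1, 0.02, -0.22, 1.95, 0, 0, 0], [1, 0.02, -0.22, 2.0, 0, 0, 0], [1, 0.02, -0.22, 2.0, 0, 0, 0], [1, 0.02, -0.22, 2.0, 0, 0, 0], [1, 0.02, -0.22, 2.0, 0, 0, 0]]])

```text
t: 8.55
position: [0.606, 0.0171, 0.2284]
ee_rot: [[0.872, 0.14, 0.469], [0.121, -0.99, 0.07], [0.474, -0.004, -0.881]]
wrist_force: [0.3, 0.3, -4.8]
width: 0.046
```

Run:
```python
from m import *
s=get_state(); print("tcp deck",RD.T@(s["position"]-OD)*1000, s["joint_positions"],s["wrist_force"]@RD, rel(d2w(-.4,-150,36),RT), rel(d2w(-.4,-28,36),RT))
```

```text
tcp deck [  14.5233 -156.3032   53.0825] [-15.09    19.7328  11.3455 129.2167 -59.8588   6.1044  61.0065] [-2.0537  0.2386 -4.3231] [-0.288, -0.124, 0.351, -0.239, 1.721, -0.039] [-0.29, -2.564, 0.361, -0.239, 1.721, -0.039]
```

At this pose j5 and j6 have hit their limits, so the arm needs a different elbow branch. I'll fit the kinematics from the recorded states and see which branches are feasible.

```bash
cat > kin.py <<'E'
from h import *
from scipy.optimize import least_squares
J=np.array([[-69.4825,34.3393,-.1417,91.6399,.1023,54.0246,-4.5707],[-9.86765679,16.86631867,31.10733393,109.90118268,-10.45171373,55.94121204,27.14168654],[-22.4771,9.4071,20.6588,132.1589,-32.1429,10.7914,35.0266],[-15.09,19.7328,11.3455,129.2167,-59.8588,6.1044,61.0065]])
X=np.array([[.3054,.6575,.2296],[.5107,-.1828,.331],[.551,-.0014,.2955],[.606,.0171,.2284]])
RR=[np.array(a,float) for a in ([[.4212,.907,0],[.907,-.4212,-.0001],[-.0001,.0001,-1]],[[1,.019,.001],[.019,-1,0],[.001,0,-1]],[[.859,.136,.493],[.118,-.991,.068],[.498,0,-.867]],[[.872,.14,.469],[.121,-.99,.07],[.474,-.004,-.881]])]
LO=np.array([-147.43,-19.82,-74.19,6.32,-59.91,6.04,-150.56]);HI=np.array([147.43,112.94,73.91,146.72,239.91,106.73,150.56])
def fk(q,k,s):
    q=np.radians(q); z=lambda a:Rot.from_euler("z",a).as_matrix(); y=lambda a:Rot.from_euler("y",a).as_matrix()
    R=z(k[0]+s[0]*q[0]); p=np.array([0,0,k[1]])+R@[k[2],k[11],0]; R=R@y(q[1]); p=p+R@[0,k[12],0]; R=R@z(s[1]*q[2]); p=p+R@[k[3],0,k[4]]
    R=R@y(q[3]); p=p+R@[k[5],k[13],0]; R=R@z(s[2]*q[4]); p=p+R@[0,0,k[6]]; R=R@y(q[5]); p=p+R@[k[7],k[14],k[8]]
    R=R@z(s[3]*q[6]+k[9]); p=p+R@[0,0,k[10]]; return p,R
def fit():
    best=None; import itertools
    for s in itertools.product([1,-1],repeat=4):
        for k9 in (0,np.pi):
            k0=np.array([0,.35,0,0,.4,0,.4,0,.1,k9,.2]+[0]*4)
            def res(k):
                out=[]
                for q,x,R in zip(J,X,RR):
                    p,r=fk(q,k,s); out+=[(p-x)*10,(r-R).ravel()]
                return np.r_[np.concatenate(out),(k-k0)[[1,4,6,8,10]]*.005,(k-k0)[[2,3,5,7,11,12,13,14]]*.02]
            r=least_squares(res,k0)
            if best is None or r.cost<best[0]: best=(r.cost,s,r.x,res(r.x))
    return best
if __name__=="__main__":
    np.set_printoptions(precision=4,suppress=True)
    c,s,k,r=fit(); print(c,s,k); print(r)
    np.savez("kin.npz",k=k,s=s)
E
python3 kin.py
```

```text
1.8392673840422587e-06 (-1, -1, -1, -1) [ 0.0007  0.2836  0.0004  0.0001  0.6464 -0.0001  0.4419 -0.      0.1141
  3.1423  0.2141 -0.0149 -0.0149 -0.0269 -0.0005]
[ 0.     -0.      0.0001  0.0001 -0.0001  0.     -0.0001 -0.0001  0.
  0.     -0.      0.     -0.     -0.0001 -0.0001 -0.0002  0.0004 -0.
  0.0004  0.0002  0.0001 -0.     -0.      0.     -0.0001  0.0003  0.0002
  0.0002  0.      0.0003 -0.0001  0.0003 -0.0001 -0.0001 -0.0002 -0.0002
  0.0001 -0.0001 -0.0002  0.0003 -0.0003 -0.0004  0.     -0.0002 -0.
 -0.0002 -0.0003  0.0004 -0.0003  0.0012  0.0002  0.0001  0.0001  0.
  0.     -0.     -0.     -0.0003 -0.0003 -0.0005 -0.    ]
```

```bash
cat > ik.py <<'E'
from h import *
from kin import fk,LO,HI
z_=np.load("kin.npz");K=z_["k"];S=z_["s"]
def ik(p,R,q0,mar=2,w=0):
    def f(q):
        x,r=fk(q,K,S); return np.r_[(x-p)*10,Rot.from_matrix(r.T@R).as_rotvec(), w*(q-q0)/100]
    r=least_squares(f,np.clip(q0,LO+mar+.1,HI-mar-.1),bounds=(LO+mar,HI-mar),max_nfev=60); return r.x,np.abs(f(r.x)[:6]).max()
from scipy.optimize import least_squares
E
cat > en.py <<'E'
from ik import *
np.set_printoptions(precision=0,suppress=True,linewidth=150)
rng=np.random.default_rng(0)
H=np.diag([-1.,-1,1])
for nm,p,R in [("ins-150",d2w(0,-150,36),RT),("ins-28",d2w(0,-28,36),RT),("H ins-150",d2w(0,-150,36),RT@H),("H ins-28",d2w(0,-28,36),RT@H)]:
    sol=[]
    for i in range(70):
        q,e=ik(p,R,rng.uniform(LO,HI),3)
        if e<1e-3 : sol.append(q)
    sol=np.array(sol); print(nm,len(sol)); 
    if len(sol):
        sol=sol[np.argsort(sol[:,4])]; print(sol[::max(1,len(sol)//9)])
E
time python3 en.py
```

```text
ins-150 39
[[  40.   37.  -69.  129.   91.   37.  -87.]
 [  33.   31.  -56.  130.   92.   27.  -89.]
 [  29.   28.  -49.  130.   93.   23.  -90.]
 [  25.   27.  -44.  130.   94.   20.  -92.]
 [  23.   26.  -41.  130.   95.   18.  -93.]
 [  21.   25.  -38.  130.   96.   16.  -94.]
 [  19.   25.  -35.  130.   97.   15.  -95.]
 [  14.   23.  -28.  131.  101.   12.  -99.]
 [  11.   23.  -24.  131.  104.   10. -102.]
 [  10.   23.  -23.  131.  104.    9. -103.]]
ins-28 36
[[  24.   37.  -71.  129.   91.   46. -100.]
 [  20.   32.  -61.  129.   91.   38. -101.]
 [  17.   30.  -56.  130.   91.   35. -102.]
 [  10.   27.  -45.  130.   92.   28. -103.]
 [   7.   26.  -40.  130.   92.   25. -104.]
 [  -4.   23.  -26.  131.   94.   19. -107.]
 [  -8.   22.  -20.  131.   96.   16. -109.]
 [ -19.   21.   -5.  132.  103.   10. -116.]
 [ -20.   21.   -5.  132.  103.   10. -117.]]
H ins-150 33
[[ 41.  38. -71. 129.  91.  39.  94.]
 [ 38.  35. -66. 129.  91.  34.  93.]
 [ 36.  33. -61. 129.  92.  31.  92.]
 [ 33.  31. -56. 130.  92.  27.  91.]
 [ 30.  29. -51. 130.  93.  24.  90.]
 [ 16.  24. -31. 131.  99.  13.  83.]
 [ 11.  23. -24. 131. 104.  10.  78.]
 [ 10.  23. -24. 131. 104.  10.  78.]
 [ 10.  23. -23. 131. 104.  10.  77.]
 [ 10.  23. -22. 131. 105.   9.  76.]
 [  9.  23. -22. 131. 105.   9.  76.]]
H ins-28 34
[[ 25.  38. -71. 129.  91.  47.  80.]
 [ 21.  33. -63. 129.  91.  40.  79.]
 [ 16.  30. -55. 130.  91.  34.  78.]
 [  4.  25. -36. 130.  93.  23.  75.]
 [  1.  24. -33. 130.  93.  22.  75.]
 [ -1.  24. -30. 131.  94.  20.  74.]
 [ -7.  23. -22. 131.  95.  17.  72.]
 [-14.  22. -12. 131.  99.  13.  68.]
 [-20.  21.  -4. 132. 104.  10.  63.]
 [-20.  21.  -4. 132. 104.  10.  63.]
 [-21.  21.  -3. 132. 105.   9.  62.]
 [-21.  21.  -3. 132. 105.   9.  62.]]
real	0m28.483s
user	0m28.434s
sys	0m0.151s
```

```bash
cat > sim.py <<'E'
from ik import *
def jac(q):
    p,R=fk(q,K,S); Jm=np.zeros((6,7)); h=1e-3
    for i in range(7):
        d=q.copy(); d[i]+=h; a,b=fk(d,K,S); Jm[:3,i]=(a-p)/np.radians(h); Jm[3:,i]=Rot.from_matrix(b@R.T).as_rotvec()/np.radians(h)
    return p,R,Jm
V=np.array([127.2,127.2,172.46,172.46,180,180,180])*.7*.1
def run(q,rows,lam=0.02,N=3,pull=0,qn=None):
    q=np.array(q,float); p0,R0=fk(q,K,S)
    for r in rows:
        tp=p0+R0@(np.array(r[1:4])*.05); tR=R0@Rot.from_rotvec(np.radians(r[4:7])).as_matrix()
        q_s=q.copy(); p,R=fk(q,K,S); dp=tp-p; dr=Rot.from_matrix(tR@R.T).as_rotvec()
        f=min(1,.05/max(1e-9,np.linalg.norm(dp)),np.radians(8.59)/max(1e-9,np.linalg.norm(dr)))
        gp=p+dp*f; gR=Rot.from_rotvec(dr*f).as_matrix()@R
        for it in range(N):
            p,R,Jm=jac(q); e=np.r_[gp-p,Rot.from_matrix(gR@R.T).as_rotvec()]
            act=np.ones(7,bool)
            for _ in range(3):
                Ja=Jm*act; dq=Ja.T@np.linalg.solve(Ja@Ja.T+lam**2*np.eye(6),e)
                if pull: dq+=(np.eye(7)-np.linalg.pinv(Ja)@Ja)@(np.radians(qn-q)*pull)
                nq=q+np.degrees(dq); bad=((nq<LO)|(nq>HI))&act
                if not bad.any(): break
                act&=~bad
            q=np.clip(q+np.degrees(dq)*act,LO,HI)
        d=np.abs((q-q_s)/V).max()
        if d>1: q=q_s+(q-q_s)/d
    return q
start=[-69.4825,34.3393,-.1417,91.6399,.1023,54.0246,-4.5707]
A=[[0,-.5,1,-2,0,0,0],[0,-1.1,2.6,-3.8,0,0,8],[0,-1.1,2.6,-3.8,0,0,16],[0,-1.1,2.6,-3.8,0,0,24]]+[[0,-8,9.3,-3.8,0,0,64]]*10+[[0,-16.7,11.7,-1,0,0,64]]*6
B=[[0,-.3,1.6,.8,0,0,0],[0,-.6,3.3,2.2,0,0,0]]+[[0,-.6,3.3,2.6,0,0,0]]*5
C=[[0,-.03,.04,1,0,0,0],[0,-.03,.04,2,0,0,0]]+[[0,-.03,.04,3.34,0,0,0]]*4+[[1,-.03,.04,2.8,0,0,0],[1,-.03,.04,2,0,0,0]]+[[1,-.03,.04,-1,0,0,0]]*5
Dd=[[1,0,-1,-1.5,0,0,0],[1,.4,-2,-2,.4,7,-1.6],[1,.8,-3,-2,.9,15,-3.3],[1,1.1,-4,-1.6,1.3,22,-5],[1,1.4,-5,-1.2,1.8,29.9,-6.7],[1,1.5,-6,-.9,1.8,29.9,-6.7]]+[[1,1.5,-6.95,-.9,1.8,29.9,-6.7]]*6
E_=[[1,.02,-.22,.8,0,0,0],[1,.02,-.22,1.5,0,0,0],[1,.02,-.22,1.8,0,0,0]]+[[1,.02,-.22,2,0,0,0]]*5
if __name__=="__main__":
    np.set_printoptions(precision=1,suppress=True)
    mid=(LO+HI)/2
    for lam,N,pull,qn in [(.02,3,0,None),(.1,3,0,None),(.02,3,.05,mid),(.02,3,.05,np.array(start))]:
        q=start; print(lam,N,pull)
        for a in (A,B,C,Dd,E_): q=run(q,a,lam,N,pull,qn); print(q,fk(q,K,S)[0])
    print("obs [-9.9 16.9 31.1 109.9 -10.5 55.9 27.1] ... [-22.5 9.4 20.7 132.2 -32.1 10.8 35.0] [-15.1 19.7 11.3 129.2 -59.9 6.1 61]")
E
python3 sim.py
```

```text
0.02 3 0
[ -9.4  16.6  29.8 109.9  -9.9  56.   26.2] [ 0.5 -0.2  0.3]
[ 12.1  29.2  26.2 111.9 -18.5  42.9  50.4] [ 0.5 -0.3  0.2]
[ 10.   26.1  29.3 109.2 -16.6  48.9  49. ] [ 0.5 -0.3  0.3]
[-21.    9.2  18.2 132.1 -28.8  10.5  31.4] [0.6 0.  0.3]
[-17.7  18.   14.5 127.1 -41.4   9.2  42.6] [0.6 0.  0.3]
0.1 3 0
[ -9.5  16.6  29.8 109.9  -9.8  56.   26.1] [ 0.5 -0.2  0.3]
[ 12.1  29.2  26.1 112.  -18.4  42.9  50.3] [ 0.5 -0.3  0.2]
[ 10.2  26.   28.9 109.2 -16.3  48.9  48.7] [ 0.5 -0.3  0.3]
[-21.2   9.2  18.4 132.1 -28.8  10.5  31.4] [0.6 0.  0.3]
[-16.2  19.   12.3 129.  -58.3   6.3  59.4] [0.6 0.  0.2]
0.02 3 0.05
[ 22.4  15.8 -11.8 108.1   3.8  56.4  10.2] [ 0.5 -0.2  0.3]
[ 42.8  28.2 -18.5 110.   12.6  43.7  18.5] [ 0.5 -0.3  0.2]
[ 52.6  26.9 -32.3 106.5  18.   51.7  13.2] [ 0.5 -0.3  0.3]
[ 18.4  10.8 -27.6 130.1  24.5  11.3 -22.2] [0.6 0.  0.3]
[ 18.   23.7 -33.3 130.4  95.3  13.5 -93.2] [0.6 0.  0.2]
0.02 3 0.05
[ -9.8  16.7  30.3 109.9 -10.   56.   26.4] [ 0.5 -0.2  0.3]
[ 15.6  28.5  20.8 111.7 -14.6  42.3  46.3] [ 0.5 -0.3  0.2]
[ 19.2  24.4  15.5 108.6  -8.5  48.   40.4] [ 0.5 -0.3  0.3]
[-13.8   9.1   9.8 131.7 -19.5  10.   21.9] [0.6 0.  0.3]
[-15.1  17.6  11.1 126.6 -32.1   9.2  33.4] [0.6 0.  0.3]
obs [-9.9 16.9 31.1 109.9 -10.5 55.9 27.1] ... [-22.5 9.4 20.7 132.2 -32.1 10.8 35.0] [-15.1 19.7 11.3 129.2 -59.9 6.1 61]
```

The minimum-norm model reproduces the observed joints closely. Now I'll search for a safe detour that moves the arm onto the good branch (j5≈+90).

```bash
cat > det.py <<'E'
from sim import *
np.set_printoptions(precision=1,suppress=True,linewidth=140)
def goto(q,p,R,n=30):
    for i in range(n):
        q0=q; p0,R0=fk(q,K,S)
        r=np.r_[0,R0.T@(p-p0)/.05,Rot.from_matrix(R0.T@R).as_rotvec(degrees=True)]
        if np.linalg.norm(r[1:4])<.02 and np.linalg.norm(r[4:])<.5: break
        q=run(q,[r],.1)
        if np.abs(q-q0).max()<.05: break
    p0,R0=fk(q,K,S); return q,i,np.linalg.norm(p0-p)*1000,np.degrees(np.arccos(min(1,(np.trace(R0.T@R)-1)/2)))
if __name__=="__main__":
    import sys
    rng=np.random.default_rng(int(sys.argv[1])); q0=get_state()["joint_positions"]
    hov=d2w(0,-165,75); t=__import__("time").time(); best=[]
    while __import__("time").time()-t<150:
        vias=[]; q=np.array(q0); n=0; ok=True
        q,i,a,b=goto(q,d2w(0,-165,160),RT); n+=i
        for _ in range(rng.integers(1,3)):
            p=np.array([rng.uniform(.42,.75),rng.uniform(-.35,.25),rng.uniform(.36,.55)]); eu=np.array([rng.uniform(-90,90),rng.uniform(-35,20),rng.uniform(-35,35)])
            R=Rot.from_euler("ZYX",eu,degrees=True).as_matrix()@DOWN
            q,i,a,b=goto(q,p,R); n+=i
            if a>5 or b>3: ok=False;break
            vias.append((p.round(2),eu.round(0)))
        if not ok: continue
        q,i,a,b=goto(q,d2w(0,-165,130),RT); n+=i
        q,i,a,b=goto(q,hov,RT); n+=i
        if a>2 or b>1: continue
        qs=q; q,i,a,b=goto(q,d2w(0,-150,36),RT);n+=i
        if a>1 or b>.7: continue
        q,i,a,b=goto(q,d2w(0,-28,36),RT)
        if a>1 or b>.7: continue
        mar=min((q-LO).min(),(HI-q).min(),(qs-LO).min(),(HI-qs).min()); best.append((mar,n,vias,qs,q))
    best.sort(key=lambda b:-b[0]+b[1]*.05)
    for b in best[:4]: print(*b,sep="\n  ")
    print(len(best))
E
for i in 1 2 3 4; do python3 det.py $i > d$i.txt 2>&1 & done; wait; cat d?.txt; nproc
```

```text
this script no longer has the robot
Exception ignored in: <_io.TextIOWrapper mode='rw' encoding='UTF-8'>
Traceback (most recent call last):
BrokenPipeError: [Errno 32] Broken pipe
this script no longer has the robot
Exception ignored in: <_io.TextIOWrapper mode='rw' encoding='UTF-8'>
Traceback (most recent call last):
BrokenPipeError: [Errno 32] Broken pipe
0.0012423586402654507
  84
  [(array([ 0.6, -0.3,  0.5]), array([ 53., -33., -10.])), (array([ 0.4, -0.2,  0.4]), array([-87., -18.,  12.]))]
  [ 10.6  17.8 -20.2 130.8  68.1   6.  -65.5]
  [  -0.9   23.7  -29.9  130.6   93.6   20.3 -106.1]
1
this script no longer has the robot
Exception ignored in: <_io.TextIOWrapper mode='rw' encoding='UTF-8'>
Traceback (most recent call last):
BrokenPipeError: [Errno 32] Broken pipe
4
```

```bash
cat > nx.py <<'E'
import det2
from det2 import *
Vs=[([.478,-.225,.49],[29,-16,29]),([.448,.019,.55],[56,-35,-21]),([.491,-.006,.384],[18,-35,-35])]
def T(v): return np.array(v[0]),Rot.from_euler("ZYX",v[1],degrees=True).as_matrix()@DOWN
def prow(q,p,R):
    p0,R0=fk(q,K,S); print(np.round(np.r_[R0.T@(p-p0)/.05,Rot.from_matrix(R0.T@R).as_rotvec(degrees=True)],2).tolist())
    q,i,a,b=goto(q,p,R,60); print("  rows",i,"err",round(a,1),round(b,1),q); return q
E
python3 - <<'E'
from nx import *
q=Q0; q=prow(q,d2w(0,-165,160),RT)
for v in Vs: q=prow(q,*T(v))
q=prow(q,d2w(0,-165,130),RT)
E
```

```text
[-0.35, 0.17, -2.13, -0.26, 1.72, -0.05]
  rows 6 err 0.9 0.0 [-39.2   7.7  39.6 132.4 -36.   14.2  39.7]
[0.13, 4.26, -4.01, 36.8, -18.58, -15.59]
  rows 7 err 0.1 0.0 [  5.   22.3  44.4  90.4 -34.8 100.9  85.9]
[2.1, -4.3, 1.64, -37.1, 17.17, -26.14]
  rows 6 err 0.4 0.0 [-17.8 -17.8  11.9 120.1 -11.5  39.2  50.6]
[-1.85, -0.07, 2.93, -35.46, -14.77, 27.77]
  rows 13 err 0.3 0.0 [ 35.4   7.7 -73.5 134.1  74.2  54.2 -83.2]
[-0.04, -1.12, 2.06, 29.51, -7.38, 6.66]
  rows 5 err 0.2 0.0 [ 51.5  24.3 -74.2 128.7  68.8  28.8 -65.1]
```

>>> apply_moves(targets=[[[1, -0.35, 0.17, -1.0, 0, 0.9, 0], [1, -0.35, 0.17, -2.13, -0.26, 1.7, 0], [1, -0.35, 0.17, -2.13, -0.26, 1.7, 0], [1, -0.35, 0.17, -2.13, -0.26, 1.7, 0], [1, -0.35, 0.17, -2.13, -0.26, 1.7, 0], [1, -0.35, 0.17, -2.13, -0.26, 1.7, 0], [1, -0.35, 0.17, -2.13, -0.26, 1.7, 0]]])

```text
t: 9.25
position: [0.5424, -0.0007, 0.3127]
ee_rot: [[0.859, 0.138, 0.493], [0.12, -0.99, 0.069], [0.498, 0.0, -0.867]]
wrist_force: [0.0, -0.1, -4.5]
width: 0.0461
```

Run:
```python
import cell; s=cell.get_state()
from nx import *
q=np.array(s["joint_positions"]); print(q,fk(q,K,S)[0],s["position"],RD.T@(s["position"]-OD)*1000)
for v in Vs: q=prow(q,*T(v))
q=prow(q,d2w(0,-165,130),RT)
```

```text
[-40.8   8.   41.5 132.4 -37.1  14.6  40.9] [ 0.5 -0.   0.3] [ 0.5 -0.   0.3] [  -0.  -165.1  158.8]
[0.12, 4.27, -4.02, 36.79, -18.46, -15.64]
  rows 7 err 0.1 0.0 [  4.3  22.6  45.7  90.4 -35.1 101.2  86.4]
[2.1, -4.3, 1.64, -37.1, 17.17, -26.14]
  rows 6 err 0.4 0.0 [-18.8 -17.9  12.6 120.1 -10.8  39.2  49.9]
[-1.85, -0.07, 2.93, -35.46, -14.77, 27.77]
  rows 12 err 1.0 0.0 [ 35.6   7.6 -73.6 134.   74.1  54.  -83. ]
[-0.04, -1.13, 2.06, 29.49, -7.38, 6.66]
  rows 5 err 0.2 0.0 [ 51.4  24.3 -74.1 128.7  68.8  28.8 -65.1]
```

>>> apply_moves(targets=[[[1, 0.12, 4.27, -4.02, 36.8, -18.5, -15.6], [1, 0.12, 4.27, -4.02, 36.8, -18.5, -15.6], [1, 0.12, 4.27, -4.02, 36.8, -18.5, -15.6], [1, 0.12, 4.27, -4.02, 36.8, -18.5, -15.6], [1, 0.12, 4.27, -4.02, 36.8, -18.5, -15.6], [1, 0.12, 4.27, -4.02, 36.8, -18.5, -15.6], [1, 0.12, 4.27, -4.02, 36.8, -18.5, -15.6], [1, 0.12, 4.27, -4.02, 36.8, -18.5, -15.6]]])

```text
t: 10.05
position: [0.4783, -0.2311, 0.4899]
ee_rot: [[0.843, 0.537, -0.024], [0.463, -0.703, 0.539], [0.273, -0.465, -0.842]]
wrist_force: [1.1, -0.8, -5.2]
width: 0.046
```

>>> apply_moves(targets=[[[1, 2.1, -4.3, 1.64, -37.1, 17.2, -26.1], [1, 2.1, -4.3, 1.64, -37.1, 17.2, -26.1], [1, 2.1, -4.3, 1.64, -37.1, 17.2, -26.1], [1, 2.1, -4.3, 1.64, -37.1, 17.2, -26.1], [1, 2.1, -4.3, 1.64, -37.1, 17.2, -26.1], [1, 2.1, -4.3, 1.64, -37.1, 17.2, -26.1], [1, 2.1, -4.3, 1.64, -37.1, 17.2, -26.1]]])

```text
t: 10.75
position: [0.4453, 0.0204, 0.5496]
ee_rot: [[0.455, 0.661, 0.597], [0.682, -0.69, 0.244], [0.573, 0.296, -0.765]]
wrist_force: [-0.6, -0.7, -4.1]
width: 0.0458
```

Run:
```python
import cell; s=cell.get_state()
from nx import *
q=np.array(s["joint_positions"]); print(q,s["position"],s["width"])
q=prow(q,*T(Vs[2]))
q=prow(q,d2w(0,-165,130),RT)
```

```text
[-18.6 -18.1  12.1 120.3 -10.8  39.2  49.8] [0.4 0.  0.5] 0.045848281312428726
[-1.84, -0.01, 2.94, -35.47, -14.86, 27.96]
  rows 13 err 0.2 0.0 [ 35.2   7.7 -73.4 134.1  74.2  54.2 -83.3]
[-0.04, -1.12, 2.06, 29.51, -7.38, 6.66]
  rows 5 err 0.2 0.0 [ 51.5  24.3 -74.2 128.7  68.8  28.8 -65.1]
```

Tracking the model well. Continuing.

>>> apply_moves(targets=[[[1, -1.84, 0, 2.94, -35.5, -14.9, 28], [1, -1.84, 0, 2.94, -35.5, -14.9, 28], [1, -1.84, 0, 2.94, -35.5, -14.9, 28], [1, -1.84, 0, 2.94, -35.5, -14.9, 28], [1, -1.84, 0, 2.94, -35.5, -14.9, 28], [1, -1.84, 0, 2.94, -35.5, -14.9, 28], [1, -1.84, 0, 2.94, -35.5, -14.9, 28], [1, -1.84, 0, 2.94, -35.5, -14.9, 28], [1, -1.84, 0, 2.94, -35.5, -14.9, 28], [1, -1.84, 0, 2.94, -35.5, -14.9, 28], [1, -1.84, 0, 2.94, -35.5, -14.9, 28], [1, -1.84, 0, 2.94, -35.5, -14.9, 28], [1, -1.84, 0, 2.94, -35.5, -14.9, 28], [1, -1.84, 0, 2.94, -35.5, -14.9, 28], [1, -1.84, 0, 2.94, -35.5, -14.9, 28]]])

```text
t: 12.25
position: [0.4933, -0.0094, 0.3854]
ee_rot: [[0.782, -0.065, 0.62], [0.247, -0.881, -0.404], [0.572, 0.469, -0.673]]
wrist_force: [0.7, -1.1, -5.2]
width: 0.046
```

Run:
```python
import cell; s=cell.get_state()
from nx import *
q=np.array(s["joint_positions"]); print(q,s["position"],s["width"])
q=prow(q,d2w(0,-165,130),RT);q=prow(q,d2w(0,-150,75),RT);q=prow(q,d2w(0,-150,36),RT);q=prow(q,d2w(0,-28,36),RT)
```

```text
[ 28.7   5.9 -64.6 133.8  73.2  51.5 -82. ] [ 0.5 -0.   0.4] 0.046036014903924706
[-0.08, -1.19, 2.01, 29.64, -7.17, 6.29]
  rows 5 err 0.6 0.0 [ 46.3  20.1 -64.9 129.   63.9  22.7 -60.5]
[0.0, -0.3, 1.09, 0.01, -0.01, -0.0]
  rows 3 err 0.6 0.0 [ 34.8  24.8 -55.9 129.8  81.7  23.  -79.4]
[-0.01, -0.0, 0.79, -0.01, 0.02, 0.0]
  rows 2 err 0.6 0.0 [ 31.8  29.7 -54.3 129.6  92.3  25.7 -89. ]
[-0.01, -2.44, 0.01, -0.0, 0.02, 0.0]
  rows 3 err 0.2 0.0 [  17.7   31.   -57.4  129.6   90.8   35.8 -101.3]
```

The arm is on the right branch now. Moving to the hover pose, then down to the mouth.

>>> apply_moves(targets=[[[1, -0.08, -1.19, 2.01, 29.6, -7.2, 6.3], [1, -0.08, -1.19, 2.01, 29.6, -7.2, 6.3], [1, -0.08, -1.19, 2.01, 29.6, -7.2, 6.3], [1, -0.08, -1.19, 2.01, 29.6, -7.2, 6.3], [1, -0.08, -1.19, 2.01, 29.6, -7.2, 6.3], [1, -0.08, -1.19, 2.01, 29.6, -7.2, 6.3], [1, -0.08, -1.19, 2.01, 29.6, -7.2, 6.3], [1, -0.08, -1.19, 2.01, 29.6, -7.2, 6.3], [1, -0.08, -1.19, 2.01, 29.6, -7.2, 6.3]]])

```text
t: 13.15
position: [0.5563, 0.0041, 0.2879]
ee_rot: [[0.857, 0.141, 0.496], [0.124, -0.99, 0.069], [0.501, 0.003, -0.866]]
wrist_force: [0.0, -0.2, -5.4]
width: 0.0455
```

Run:
```python
from m import *
st,p,P=grab("wrist"); deckscan(P,p); s=get_state()
print("tcp deck",RD.T@(s["position"]-OD)*1000,s["joint_positions"],s["width"])
d=(P-st["position"])@np.array(st["ee_rot"])
m=(abs(d[...,0])<.02)&(abs(d[...,1])<.07)&(d[...,2]<0)&(d[...,2]>-.04); q=d[m]; q=q[abs(q[:,2]+.0265)<.004];c=q.mean(0)
print("pack top",np.linalg.svd(q-c,full_matrices=False)[2][2],np.median(q[:,2]))
for y,z in ((-152,60),(-152,37),(-100,37),(-28,37)): print(y,z,rel(d2w(-.4,y,z),RT,s))
```

```text
plane 25971 offset mm [-0.1221 -0.0313 -0.1307] tilt 29.96286368717336 yaw 7.969242634689135
wall y -0.09 219 lo [-0.0336 -0.03   -0.0178] hi [0.0165 0.0288 0.0332]
wall y -0.07 663 lo [-0.0281 -0.0221 -0.0165] hi [0.0154 0.0215 0.0276]
wall y -0.05 657 lo [-0.0281 -0.022  -0.0159] hi [0.0152 0.0213 0.0267]
wall y -0.03 631 lo [-0.0281 -0.022  -0.0161] hi [0.0152 0.0212 0.0274]
wall y -0.01 607 lo [-0.0282 -0.0222 -0.0162] hi [0.0152 0.0213 0.0274]
red 867
[[-0.0006 -0.1577  0.0259]
 [ 0.0748 -0.1277  0.0278]
 [ 0.0854 -0.0899  0.2198]]
keeper_pin 0.81 219 421 deck [ 0.0802 -0.1605  0.0592]
keeper_pivot 0.86 132 407 deck [ 0.0713 -0.0935  0.0323]
track_mouth 0.61 134 405 deck [ 0.0696 -0.0953  0.0323]
track_mouth 0.56 107 318 deck [-0.0029 -0.0741  0.0008]
tcp deck [  -0.0574 -163.2602  129.8388] [ 46.8282  20.5426 -65.9696 128.8952  64.4473  23.3791 -61.08  ] 0.045926667730273166
pack top [ 0.0014 -0.0009 -1.    ] -0.026686160692353605
-152 60 [-0.007, -0.225, 1.397, 0.01, -0.014, 0.102]
-152 37 [-0.007, -0.226, 1.857, 0.01, -0.014, 0.102]
-100 37 [-0.005, -1.266, 1.857, 0.01, -0.014, 0.102]
-28 37 [-0.002, -2.706, 1.856, 0.01, -0.014, 0.102]
```

>>> apply_moves(targets=[[[1, -0.01, -0.22, 0.8, 0, 0, 0.1], [1, -0.01, -0.22, 1.4, 0, 0, 0.1], [1, -0.01, -0.22, 1.7, 0, 0, 0.1], [1, -0.01, -0.22, 1.87, 0, 0, 0.1], [1, -0.01, -0.22, 1.87, 0, 0, 0.1], [1, -0.01, -0.22, 1.87, 0, 0, 0.1], [1, -0.01, -0.22, 1.87, 0, 0, 0.1], [1, -0.01, -0.22, 1.87, 0, 0, 0.1]]])

```text
t: 14.2
position: [0.6009, 0.0198, 0.2068]
ee_rot: [[0.857, 0.137, 0.496], [0.119, -0.991, 0.069], [0.501, 0.0, -0.866]]
wrist_force: [0.2, -0.9, -5.0]
width: 0.0455
```

```bash
cat > st.py <<'E'
from m import *
s=get_state(); print("tcp deck",RD.T@(s["position"]-OD)*1000,"F deck",s["wrist_force"]@RD,"q",s["joint_positions"],s["width"],s["t"])
import sys
for a in sys.argv[1:]:
    v=[float(k) for k in a.split(",")]; print(v,rel(d2w(*v),RT,s))
E
python3 st.py -.4,-152,36 -.4,-120,36 -.4,-70,36 -.4,-28,36
python3 - <<'E'
from h import *
st,p,P=grab("wrist"); save(p,"w4")
E
```

```text
tcp deck [  -0.3386 -152.8994   36.7102] F deck [-2.436  -0.9194 -4.4092] q [ 31.3273  29.2384 -52.8593 129.745   92.7764  24.6026 -89.3354] 0.04553384888900278 14.2
[-0.4, -152.0, 36.0] [-0.001, -0.018, 0.014, 0.036, -0.047, -0.048]
[-0.4, -120.0, 36.0] [-0.002, -0.658, 0.014, 0.036, -0.047, -0.048]
[-0.4, -70.0, 36.0] [-0.003, -1.658, 0.013, 0.036, -0.047, -0.048]
[-0.4, -28.0, 36.0] [-0.003, -2.498, 0.013, 0.036, -0.047, -0.048]
```

View pics/w4.png

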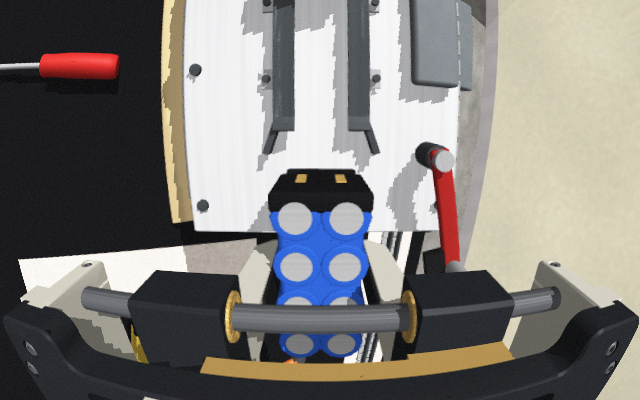

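The pack sits at the tail, in line with the flared mouth (flares at (270,145) and (375,145)), and only its own weight shows on the wrist. Sliding in partway.

>>> apply_moves(targets=[[[1, 0, -0.3, 0.01, 0, 0, 0], [1, 0, -0.55, 0.01, 0, 0, 0], [1, 0, -0.75, 0.01, 0, 0, 0], [1, 0, -0.95, 0.01, 0, 0, 0], [1, 0, -1.1, 0.01, 0, 0, 0], [1, 0, -1.25, 0.01, 0, 0, 0], [1, 0, -1.25, 0.01, 0, 0, 0], [1, 0, -1.25, 0.01, 0, 0, 0]]])

```text
t: 15.05
position: [0.5925, 0.0819, 0.2058]
ee_rot: [[0.858, 0.138, 0.495], [0.119, -0.99, 0.069], [0.5, 0.0, -0.866]]
wrist_force: [0.4, 0.2, -6.0]
width: 0.0459
```

```bash
python3 st.py -.4,-28,36
```

```text
tcp deck [ -0.5845 -90.2078  35.6989] F deck [-2.6134  0.1409 -5.4231] q [ 24.3905  29.8182 -54.9332 130.208   92.7037  29.9757 -96.4506] 0.04592692171770365 15.05
[-0.4, -28.0, 36.0] [0.003, -1.244, -0.006, 0.02, -0.0, -0.028]
```

>>> apply_moves(targets=[[[1, 0, -0.3, 0, 0, 0, 0], [1, 0, -0.6, 0, 0, 0, 0], [1, 0, -0.85, 0, 0, 0, 0], [1, 0, -1.05, 0, 0, 0, 0], [1, 0, -1.15, 0, 0, 0, 0], [1, 0, -1.19, 0, 0, 0, 0], [1, 0, -1.22, 0, 0, 0, 0], [1, 0, -1.24, 0, 0, 0, 0], [1, 0, -1.25, 0, 0, 0, 0], [1, 0, -1.25, 0, 0, 0, 0]]])

```text
t: 16.05
position: [0.584, 0.1436, 0.2059]
ee_rot: [[0.858, 0.137, 0.495], [0.119, -0.991, 0.069], [0.5, -0.0, -0.866]]
wrist_force: [-0.2, 0.4, -4.6]
width: 0.046
```

```bash
python3 st.py -.4,-26,36
```

```text
tcp deck [ -0.4616 -27.9578  35.744 ] F deck [-2.4325  0.45   -3.9234] q [  17.0236   30.6414  -56.3363  129.6472   91.0341   35.1304 -101.697 ] 0.04601286732684198 16.05
[-0.4, -26.0, 36.0] [0.001, -0.039, -0.005, 0.028, -0.011, -0.058]
```

No contact force yet, so I'll push on in small steps until it seats.

>>> apply_moves(targets=[[[1, 0, -0.02, 0, 0, 0, 0], [1, 0, -0.04, 0, 0, 0, 0], [1, 0, -0.06, 0, 0, 0, 0], [1, 0, -0.06, 0, 0, 0, 0]]])

```text
t: 16.45
position: [0.5839, 0.1444, 0.2057]
ee_rot: [[0.858, 0.134, 0.496], [0.118, -0.991, 0.064], [0.5, 0.003, -0.866]]
wrist_force: [-0.3, -7.2, -1.0]
width: 0.0459
```

```bash
python3 st.py -.4,-26,36
```

```text
tcp deck [ -0.5559 -27.1109  35.6309] F deck [-1.6478 -7.1074 -0.1857] q [  16.6866   30.6643  -56.2932  129.6227   90.9143   35.5291 -101.9099] 0.045894279760026975 16.45
[-0.4, -26.0, 36.0] [0.003, -0.022, -0.007, 0.288, -0.015, -0.118]
```

Contact at −7 N with the TCP at −27 mm: seated on the block. One more gentle push, then ease off, set down, open partway and withdraw square to the plate.

>>> apply_moves(targets=[[[1, 0, -0.02, 0, 0, 0, 0], [1, 0, -0.03, 0, 0, 0, 0], [1, 0, 0.0, 0.02, 0, 0, 0], [1, 0, 0.02, 0.03, 0, 0, 0], [0.3, 0, 0.02, 0.03, 0, 0, 0], [0.3, 0, 0.02, 0.03, 0, 0, 0], [0.3, 0, 0.02, 0.03, 0, 0, 0], [0.3, 0, 0.02, 0.03, 0, 0, 0], [0.3, 0, 0.02, -0.3, 0, 0, 0], [0.3, 0, 0.02, -0.8, 0, 0, 0], [0.3, 0, 0.02, -1.5, 0, 0, 0], [0.3, 0, 0.02, -1.9, 0, 0, 0], [0.3, 0, 0.02, -1.9, 0, 0, 0], [0.3, 0, 0.02, -1.9, 0, 0, 0]]])

```text
t: 17.85
position: [0.537, 0.1389, 0.2884]
ee_rot: [[0.857, 0.137, 0.497], [0.119, -0.991, 0.068], [0.501, 0.0, -0.865]]
wrist_force: [0.5, 0.4, -0.1]
width: 0.0654
```

```bash
cat > keep.py <<'E'
from m import *
st,p,P=grab("wrist"); save(p,"w5"); D=deckscan(P,p)
px=p["pixels"].astype(int)
b=(px[...,2]>px[...,0]+40)&(D[...,2]>.02)&(D[...,2]<.075)&(abs(D[...,0])<.05)&(abs(D[...,1]+.03)<.09); print("blue",b.sum(),np.percentile(D[b],[1,50,99],axis=0))
t=(D[...,2]>.052)&(D[...,2]<.066)&(abs(D[...,0])<.03)&(abs(D[...,1]+.03)<.09); print("top",np.percentile(D[t],[1,50,99],axis=0), cv2.minAreaRect((D[t][:,:2]*1000).astype(np.float32)))
m=(D[...,2]>.054)&(D[...,2]<.066)&(D[...,0]>.06)&(D[...,0]<.13)&(D[...,1]<-.12)&(D[...,1]>-.19); print("pin top",m.sum(),np.percentile(D[m],[2,50,98],axis=0) if m.any() else 0)
E
python3 keep.py; python3 st.py
```

```text
plane 31614 offset mm [-0.028   0.0054 -0.0279] tilt 29.97914605074436 yaw 7.948547053492729
wall y -0.09 65 lo [-0.0352 -0.034  -0.033 ] hi [0.0232 0.0299 0.0334]
tcp deck [ -0.4944 -26.0609 130.282 ] F deck [0.6146 0.2327 0.5124] q [ 24.3761  18.8272 -62.0552 129.2253  69.4073  30.526  -83.1603] 0.06535093190049922 17.9Traceback (most recent call last):
  File "keep.py", line 2, in <module>
    st,p,P=grab("wrist"); save(p,"w5"); D=deckscan(P,p)
                                          ~~~~~~~~^^^^^
  File "m.py", line 9, in deckscan
    if len(s)>10: print("wall y %.2f"%y,len(s),"lo",np.percentile(s[s[:,0]<0][:,0],[3,50,97]),"hi",np.percentile(s[s[:,0]>0][:,0],[3,50,97]))
                                                    ~~~~~~~~~~~~~^^^^^^^^^^^^^^^^^^^^^^^^^^^^
    return _quantile_unchecked(
        a, q, axis, out, overwrite_input, method, keepdims, weights)
    return _ureduce(a,
                    func=_quantile_ureduce_func,
    ...<5 lines>...
                    overwrite_input=overwrite_input,
                    method=method)
    r = func(a, **kwargs)
    result = _quantile(arr,
                       quantiles=q,
    ...<2 lines>...
                       out=out,
                       weights=wgt)
    slices_having_nans = np.isnan(arr[-1, ...])
                                  ~~~^^^^^^^^^
IndexError: index -1 is out of bounds for axis 0 with size 0
```

View pics/w5.png

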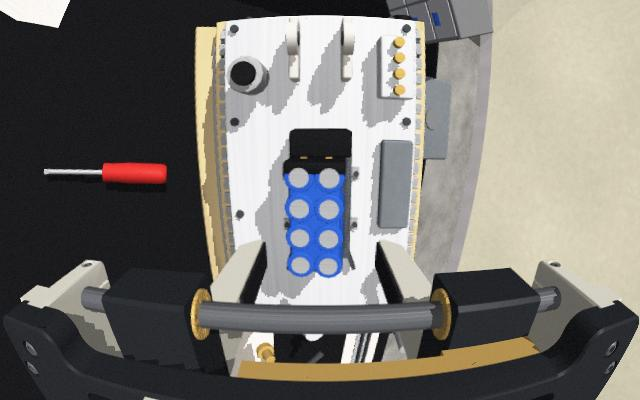

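The pack sits in the track with its contacts against the block (block at (320,143), contact line at row 158). Now to hover above the keeper pin; first a check that the closing arc is feasible.

Run:
```python
import cell; s=cell.get_state()
from nx import *
q=np.array(s["joint_positions"])
q=prow(q,d2w(80,-163,130),RT);q=prow(q,d2w(81,-165,44),RT)
for a in np.arange(1.757,-.01,-.25): q=goto(q,d2w(68-70*np.cos(a),-96-70*np.sin(a),44),RT)[0]; print(round(a,2),q)
q=prow(q,d2w(-2,-96,44),RT);q=prow(q,d2w(-2,-96,140),RT)
```

```text
[1.61, 2.73, 0.0, 0.02, -0.01, -0.07]
  rows 4 err 0.4 0.0 [ 45.   24.1 -68.  118.6  55.6  31.7 -50.8]
[0.02, 0.04, 1.71, 0.01, -0.01, -0.0]
  rows 3 err 0.1 0.0 [ 33.8  30.2 -56.1 118.9  71.   28.  -64.5]
1.76 [ 33.8  30.2 -56.1 118.9  71.   28.  -64.5]
1.51 [ 33.7  29.5 -55.2 121.1  73.7  26.4 -67.6]
1.26 [ 33.   28.9 -54.  123.5  77.8  25.1 -72.4]
1.01 [ 31.9  28.5 -53.4 125.7  81.9  24.5 -77.8]
0.76 [ 30.7  28.3 -53.3 127.6  86.   24.8 -83.3]
0.51 [ 29.3  28.3 -53.8 129.1  89.1  25.9 -88.3]
0.26 [ 27.6  28.4 -54.5 130.   90.5  27.3 -91.8]
0.01 [ 25.6  28.6 -55.1 130.4  91.1  28.8 -94.5]
[-0.01, -0.01, 0.01, -0.0, 0.02, 0.0]
  rows 0 err 0.8 0.0 [ 25.6  28.6 -55.1 130.4  91.1  28.8 -94.5]
[-0.01, -0.01, -1.91, -0.0, 0.02, 0.0]
  rows 4 err 0.4 0.0 [ 36.   16.9 -62.7 129.8  63.8  24.4 -69.3]
```

>>> apply_moves(targets=[[[0.3, 0.4, 0.7, 0, 0, 0, 0], [0.3, 0.8, 1.4, 0, 0, 0, 0], [0.3, 1.3, 2.2, 0, 0, 0, 0], [0.3, 1.6, 2.7, 0, 0, 0, 0], [0.3, 1.6, 2.7, 0, 0, 0, 0], [0.3, 1.6, 2.7, 0, 0, 0, 0], [0.3, 1.6, 2.7, 0, 0, 0, 0]]])

```text
t: 18.6
position: [0.6231, 0.0162, 0.3271]
ee_rot: [[0.858, 0.139, 0.494], [0.12, -0.99, 0.07], [0.499, -0.001, -0.867]]
wrist_force: [-0.2, 0.9, -0.2]
width: 0.0653
```

```bash
sed -i 's/if len(s)>10:/if 0:/' m.py; python3 keep.py; python3 st.py 80,-165,44
```

```text
plane 20108 offset mm [-0.1336 -0.0436 -0.0459] tilt 29.9618623424266 yaw 8.005573202619608
block 230 [[ 0.0155 -0.0081  0.0303]
 [ 0.0185  0.0062  0.0373]
 [ 0.0237  0.0217  0.0447]]
red 944
[[ 0.0657 -0.1573  0.026 ]
 [ 0.0757 -0.128   0.0277]
 [ 0.086  -0.0902  0.0294]]
keeper_pin 0.66 223 326 deck [ 0.0821 -0.1609  0.0586]
keeper_pivot 0.94 136 308 deck [ 0.0676 -0.0957  0.0311]
track_mouth 0.54 320 255 deck [ 0.0613 -0.1288  0.2221]
blue 5256 [[-0.0264 -0.0739  0.0237]
 [ 0.006  -0.0314  0.0611]
 [ 0.0197  0.0107  0.0645]]
top [[-0.0266 -0.073   0.0531]
 [-0.0026 -0.0306  0.0621]
 [ 0.0175  0.0159  0.0649]] ((-5.310789108276367, -27.332740783691406), (94.83223724365234, 47.0792236328125), 89.41292572021484)
pin top 202 [[ 0.0783 -0.1685  0.0546]
 [ 0.0837 -0.1622  0.0596]
 [ 0.0891 -0.1573  0.0609]]
tcp deck [  79.222  -159.6488  130.8894] F deck [ 0.4437 -0.2987  0.0572] q [ 44.5313  23.659  -67.4783 118.6849  55.0978  31.3373 -50.5571] 0.06527198571883734 18.85
[80.0, -165.0, 44.0] [0.015, 0.107, 1.738, -0.015, -0.008, 0.057]
```

View pics/w5.png

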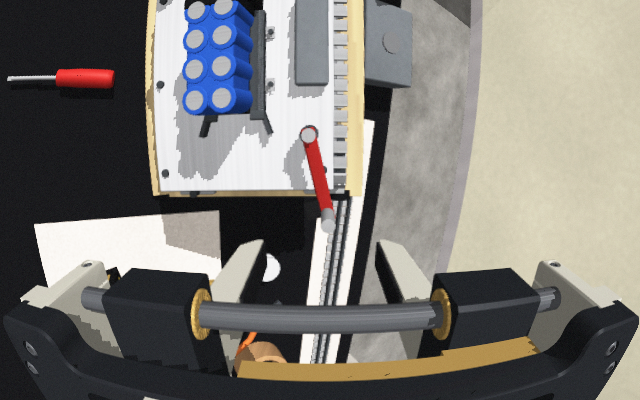

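Keeper pin top at (328,226), deck about (84,-164), so q≈1.80. The pack is still home, leaning a few degrees downhill within the track's slack. Descending over the pin and gripping lightly.

>>> apply_moves(targets=[[[0.3, 0.1, 0.09, 0.5, 0, 0, 0], [0.3, 0.1, 0.09, 1.0, 0, 0, 0], [0.3, 0.1, 0.09, 1.4, 0, 0, 0], [0.3, 0.1, 0.09, 1.65, 0, 0, 0], [0.3, 0.1, 0.09, 1.74, 0, 0, 0], [0.3, 0.1, 0.09, 1.74, 0, 0, 0], [0.3, 0.1, 0.09, 1.74, 0, 0, 0], [1, 0.1, 0.09, 1.74, 0, 0, 0], [1, 0.1, 0.09, 1.74, 0, 0, 0], [1, 0.1, 0.09, 1.74, 0, 0, 0], [1, 0.1, 0.09, 1.74, 0, 0, 0], [1, 0.1, 0.09, 1.74, 0, 0, 0], [1, 0.1, 0.09, 1.74, 0, 0, 0], [1, 0.1, 0.09, 1.74, 0, 0, 0]]], newtons=12)

```text
t: 20.25
position: [0.6718, 0.0172, 0.2553]
ee_rot: [[0.858, 0.138, 0.495], [0.119, -0.99, 0.069], [0.5, -0.0, -0.866]]
wrist_force: [-0.5, 0.5, -0.9]
width: 0.0139
```

```bash
python3 st.py
python3 - <<'E'
from h import *
s=get_state(); t=RD.T@(s["position"]-OD)*1000
q0=np.arctan2(-(t[1]+96),-(t[0]-68)); print("q0",q0,np.hypot(t[0]-68,t[1]+96))
for a in np.r_[np.linspace(q0,0,17)[1:],-.03]:
    d=np.array([-70*np.cos(a)+70*np.cos(q0),-70*np.sin(a)+70*np.sin(q0)])/50; print("[1, %.2f, %.2f, 0, 0, 0, 0],"%(d[0],-d[1]),end=" ")
E
```

```text
tcp deck [  84.4096 -165.2228   43.7976] F deck [-0.8385  0.5254 -0.6047] q [ 33.418   30.1301 -55.5858 118.4939  70.2593  27.8521 -63.6802] 0.013912204956792561 20.25
q0 1.8035548554358845 71.14121517087223
[1, -0.16, 0.03, 0, 0, 0, 0], [1, -0.31, 0.04, 0, 0, 0, 0], [1, -0.47, 0.03, 0, 0, 0, 0], [1, -0.63, 0.00, 0, 0, 0, 0], [1, -0.78, -0.04, 0, 0, 0, 0], [1, -0.92, -0.10, 0, 0, 0, 0], [1, -1.06, -0.17, 0, 0, 0, 0], [1, -1.19, -0.26, 0, 0, 0, 0], [1, -1.31, -0.37, 0, 0, 0, 0], [1, -1.41, -0.49, 0, 0, 0, 0], [1, -1.51, -0.61, 0, 0, 0, 0], [1, -1.58, -0.75, 0, 0, 0, 0], [1, -1.64, -0.90, 0, 0, 0, 0], [1, -1.69, -1.05, 0, 0, 0, 0], [1, -1.71, -1.20, 0, 0, 0, 0], [1, -1.72, -1.36, 0, 0, 0, 0], [1, -1.72, -1.40, 0, 0, 0, 0],
```

>>> apply_moves(targets=[[[1, 0, 0, 0, 0, 0, 0], [1, -0.16, 0.03, 0, 0, 0, 0], [1, -0.31, 0.04, 0, 0, 0, 0], [1, -0.47, 0.03, 0, 0, 0, 0], [1, -0.63, 0, 0, 0, 0, 0], [1, -0.78, -0.04, 0, 0, 0, 0], [1, -0.92, -0.1, 0, 0, 0, 0], [1, -1.06, -0.17, 0, 0, 0, 0], [1, -1.19, -0.26, 0, 0, 0, 0], [1, -1.31, -0.37, 0, 0, 0, 0], [1, -1.41, -0.49, 0, 0, 0, 0], [1, -1.51, -0.61, 0, 0, 0, 0], [1, -1.58, -0.75, 0, 0, 0, 0], [1, -1.64, -0.9, 0, 0, 0, 0], [1, -1.69, -1.05, 0, 0, 0, 0], [1, -1.71, -1.2, 0, 0, 0, 0], [1, -1.72, -1.36, 0, 0, 0, 0], [1, -1.72, -1.4, 0, 0, 0, 0], [1, -1.72, -1.4, 0, 0, 0, 0]]])

```text
t: 22.15
position: [0.5883, 0.0749, 0.212]
ee_rot: [[0.858, 0.135, 0.495], [0.119, -0.991, 0.065], [0.5, 0.003, -0.866]]
wrist_force: [-0.1, -5.2, 3.9]
width: 0.0114
```

```bash
python3 st.py -2,-94,44
python3 - <<'E'
from m import *
for n in ("side","top"):
    st,p,P=grab(n); D=(P-OD)@RD; px=p["pixels"].astype(int)
    rd=(px[...,0]>px[...,1]+50)&(abs(D[...,0])<.15)&(D[...,1]>-.2)&(D[...,1]<-.07)&(D[...,2]>.015)&(D[...,2]<.06); print(n,rd.sum(),np.percentile(D[rd],[2,50,98],axis=0) if rd.any() else 0)
E
```

```text
tcp deck [ -1.974  -96.5804  43.71  ] F deck [ 1.2381 -5.0894  3.7606] q [ 24.8803  28.4086 -54.1528 130.4668  91.3914  28.5753 -94.9993] 0.011425334529068036 22.15
[-2.0, -94.0, 44.0] [-0.001, -0.052, -0.006, 0.223, 0.02, -0.072]
side 164 [[ 0.0132 -0.1002  0.0242]
 [ 0.0389 -0.0931  0.0274]
 [ 0.07   -0.0893  0.0301]]
top 9 [[ 0.0184 -0.101   0.0253]
 [ 0.027  -0.1004  0.0265]
 [ 0.0365 -0.0995  0.0295]]
```

The keeper is against its stop (−5 N, TCP at deck (−2, −96.6)). Releasing and withdrawing.

>>> apply_moves(targets=[[[1, 0, 0.03, 0, 0, 0, 0], [0.5, 0, 0.03, 0, 0, 0, 0], [0.5, 0, 0.03, 0, 0, 0, 0], [0.5, 0, 0.03, 0, 0, 0, 0], [0.5, 0, 0.03, 0, 0, 0, 0], [0.5, 0, 0.03, -0.3, 0, 0, 0], [0.5, 0, 0.03, -0.8, 0, 0, 0], [0.5, 0, 0.03, -1.5, 0, 0, 0], [0.5, 0, 0.03, -2.3, 0, 0, 0], [0.5, 0, 0.5, -2.6, 0, 0, 0], [0.5, 0, 1, -2.6, 0, 0, 0], [0.5, 0, 1, -2.6, 0, 0, 0], [0.5, 0, 1, -2.6, 0, 0, 0]]])

```text
t: 23.55
position: [0.5308, 0.0172, 0.3248]
ee_rot: [[0.858, 0.136, 0.495], [0.117, -0.991, 0.068], [0.5, -0.001, -0.866]]
wrist_force: [-0.2, 0.5, 0.5]
width: 0.0464
```

```bash
sed -i 's/"w5"/"w6"/' keep.py; python3 keep.py; python3 st.py
```

```text
plane 20736 offset mm [-0.0408 -0.01   -0.1154] tilt 29.97750991239122 yaw 7.94980210792097
block 824 [[-0.0236  0.0209  0.0374]
 [ 0.0006  0.0346  0.0397]
 [ 0.0237  0.0427  0.0416]]
red 719
[[-0.0084 -0.1     0.0258]
 [ 0.0316 -0.0941  0.0277]
 [ 0.0623 -0.0889  0.2422]]
keeper_pin 0.59 147 318 deck [-0.0043 -0.0929  0.059 ]
keeper_pivot 0.68 147 397 deck [ 0.0725 -0.0947  0.0323]
track_mouth 0.89 123 321 deck [-0.0016 -0.0718  0.0627]
track_home 0.79 27 322 deck [-0.0005  0.0125  0.0635]
track_home 0.32 123 320 deck [-0.0026 -0.0729  0.0207]
blue 3213 [[-0.0271 -0.0735  0.0396]
 [-0.0049 -0.0299  0.0617]
 [ 0.0175  0.0107  0.0646]]
top [[-0.027  -0.0963  0.0585]
 [-0.0049 -0.0284  0.0621]
 [ 0.0162  0.0193  0.0649]] ((-5.258707046508789, -39.448116302490234), (121.02507781982422, 45.77268600463867), 89.90701293945312)
pin top 0 0
tcp deck [  -1.6037 -143.8293  173.6321] F deck [-0.2065 -0.2166  0.4827] q [ 51.6115  14.1924 -69.765  128.4124  47.1057  22.4161 -46.3323] 0.04656626643613901 23.8
```

View pics/w6.png

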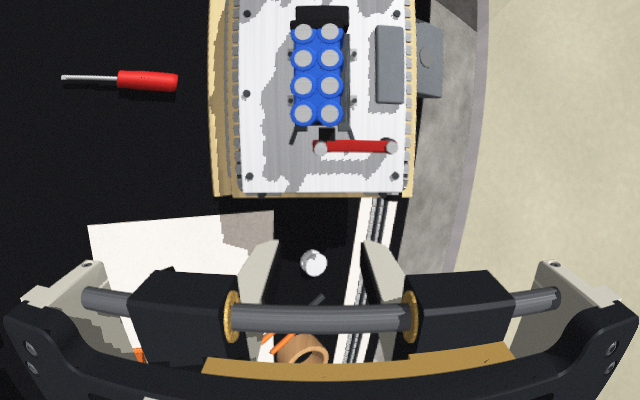

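The pack is home against the block, the keeper lies across the mouth with its pin at (320,149), and the gripper is clear. Handing in.

```bash
python3 -c "
from cell import *
print(close_job())"
```

```text
the job is handed in; nothing more can be done
None
```

The blue pack is fitted in the battery track with its contacts against the black block, the red keeper is shut behind it, and I handed the job in at about 24 s. No verdict was reported.

**What I did**
- I gripped the blue pack across its 46 mm width. The first approach to the deck ran joints 5 and 6 into their limits, so I took a detour to reach a different elbow position. The pack stayed firmly held.
- I slid the pack in with no measurable resistance. It met the block with a push of about 7 N.
- I then swung the keeper by its pin until it met its stop with a push of about 5 N, let go and backed off.

**Last checks (wrist camera)**
- **Pack:** its front end measured at deck y of about 19 to 20 mm, against 20 when home. Its rear is at about -74 mm.
- **Keeper:** its arm lies along deck y of about -94 to -95 mm, with the pin near x -4, y -93. The shut position puts the pin at x -2, y -96, so this fits within measuring error.
- **Robot:** nothing is touching the gripper, and the wrist force is about zero.
- **Other loose things:** I kept clear of them. I did not measure them afterwards; the parts visible in the last pictures looked undisturbed.

**Small disagreement:** the top of the pack sits about 5 mm downhill of the track centreline. I take this as lean within the track's slack on the 30° slope, but I did not check it further.

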